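# Crack the sealed dry box and hold its lid ajar

## Task

Draw the red-knobbed slide bolt of the nozzle dry box fully back, then pull the clear lid straight up by its black handle until the sticky seal lets go, without letting it fly up by more than about 5 cm. Finish while still holding the lid still, level and square over the box, roughly 25 mm above its rim and clear of it all round, so the box can breathe. Leave the bolt drawn and the other things on the bench alone.

Things in the scene. Friction and masses are not known exactly. Their poses are not given: they have to be found in the camera images.
- dry_box: Grey dry-storage box for nozzle holders, fixed to the bench: 120 mm (its x) by 170 mm (its y) by 60 mm high, walls 8 mm; origin at the centre of its underside on the bench, z up. A ledge 50 mm wide (x) and 65 mm high carries the slide bolt on its -y end (the robot's right), to 169 mm from the origin; a steel guide 82 mm high bridges the bolt there, 90 to 102 mm from the origin. Four low spring-loaded balls inside the long walls (x = +-51 mm) catch the lid's seal bead.
- box_rim (a point): Centre of the mouth of the box at rim height: 60 mm above the bench, axes as the box. The seated lid's origin coincides with it.
- lid: Loose clear lid, grey border, 120 x 170 x 6 mm, 0.24 to 0.39 kg; origin: centre of its underside (60 mm above the bench when seated), axes then as the box. A skirt with a seal bead reaches 15 mm lower. Lifted straight, the seal resists with 10 to 15 N plus the weight, most at 2 to 4 mm, lets go at 5 mm, then the balls push it up (12 N at most) until 12 mm; from 14 mm it is clear of the box.
- lid_handle (a point): Centre of the grip bar of the lid's black bridge handle: bar 72 mm along the lid's x, 14 mm wide (y), 14 mm high, its centre 40 mm above the plate's underside (100 mm above the bench when seated), in the middle of the lid; posts at the bar's ends. Pinch it across y from above; 27 mm of free room under the bar to the lid's top.
- bolt (a joint): Steel slide bolt on the -y ledge of the box; value in m: 0 shot (its tongue lies 14 mm over the lid's edge and holds that end of the lid down), 0.035 drawn fully back against its stop. It slides along the box's -y, away from the lid, with about 2 N of friction, and stays where it is left.
- bolt_knob (a point): Centre of the red upright knob of the bolt: 22 mm (box x) by 14 mm (box y) by 30 mm high; its centre is 105 mm above the bench and 125 mm plus the bolt's value from the box origin along the box's -y; top 120 mm above the bench. Axes as the box.
- caliper: Black digital caliper with steel beam, 67x230x13 mm, bystander, loose on the bench; origin at the centre of its underside; must stay where it is
- marker: Black and blue marker pen, 14x127x14 mm, bystander, loose on the bench; origin at the centre of its underside; must stay where it is
- hex_key: Black hex key, 31x88x6 mm, bystander, loose on the bench; origin at the centre of its underside; must stay where it is
- drift_punch: Brass drift punch, 13x104x13 mm, bystander, loose on the bench; origin at the centre of its underside; must stay where it is
- tape_roll: Small red and white tape roll, 54x54x16 mm, bystander, loose on the bench; origin at the centre of its underside; must stay where it is
- oil_bottle: Dark oil bottle with green nozzle, 44x45x152 mm, bystander, loose on the bench; origin at the centre of its underside; must stay where it is

How it is judged:
On the way, in this order (a step that is already met when the one before it is completed fails the run):
1. the bolt is drawn back while the lid is still seated (value of joint bolt above 0.026 m and z of lid in the frame of box_rim below 0.006 m), for 0.1 s.
2. the seal has let go: the fingers have raised the lid more than 9 mm (z of lid in the frame of box_rim above 0.009 m and contact force between the fingers and lid above 0.5 N), for 0.1 s.
At the end, for the whole second after the job is handed in: The fingers hold the lid (contact over 1 N) still, its underside 14 to 40 mm above the rim, within 20 mm of centred, within 0.17 rad of level and 0.2 rad of square to the box, not touching the box; the bolt is at least 26 mm drawn (value of joint bolt above 0.026 m and z of lid in the frame of box_rim between 0.014 and 0.04 m and horizontal distance between lid and box_rim below 0.02 m and angle between lid's own z axis and vertical below 0.17 rad and angle between the x axis of lid and the x axis of dry_box, either way round below 0.2 rad and contact force between the fingers and lid above 1 N and contact force between lid and dry_box below 0.3 N and linear speed of lid below 0.02 m/s); the arm keeps its last pose, push and grip.
It fails at once if the lid flies up more than 60 mm above the rim (z of lid in the frame of box_rim above 0.06 m).
It fails at once if a bystander (caliper, marker, hex key, punch, tape roll, bottle) is moved more than 30 mm (distance of any of caliper, marker, hex_key, drift_punch, tape_roll, oil_bottle from where it was at the start of the episode above 0.03 m).
It also fails if it takes over 46 s, if anything falls off the work surface, if the arm or the gripper's body presses on something with over 40 N, if the wrist force passes 120 N, or if a joint passes its speed limit or range.

## Robot

A 7-joint arm with a two-finger parallel gripper is mounted at the origin on a cart in front of the work surface, level with it; the furniture and walls round the work are solid. World frame = base frame: x ahead of the robot, y to its left, z up, the work surface at z = 0. Lengths are in m, angles in rad, forces in N, time in s.
With the tool pointing down it reaches from about 0.375 to 0.925 m from the base axis. Payload 3.1 kg.
Tool frame: the origin (TCP) lies at the very end of the fingers, on their centre line; the grasp point (between the pads) lies 19 mm behind it; z points along the fingers, y is the direction in which the jaws open and shut (so a half turn about z gives the same grasp; the last joint's range is limited). The gripper opens to 85 mm and grips with 20 to 120 N. Pads are 22 mm wide; open, the fingers measure 114 mm over their backs; the gripper's body (76 mm by 85 mm) begins 54 mm behind the grasp point. The pads swing forward as they close: fully open they stand 13 mm farther back than shut.
Start: joints at [1.148, 0.383, 0.044, 1.598, -0.018, 1.161, -0.05], TCP at [0.207, -0.616, 0.208] pointing down, gripper open.
Joint ranges: [-2.61, 2.61], [-0.41, 2.15], [-1.48, 1.57], [0, 2.5], [-1.57, 4.71], [0.05, 1.97], [-2.85, 2.85]. Speed limits (rad/s): [2.79, 2.79, 3.14, 3.14, 3.14, 3.14, 3.14].

## Interface

Orientations are given as a rotation vector (axis times angle).
In Python, from bench import * gives the robot as it stands. The module is installed in compiled form; this text tells all that it offers.
- The arm moves only by the tool servo_tool, never from a script. Its argument "rows" is a list that holds one entry, the list of rows, each a list of 4 numbers: the shift along the tool's x, y, z in mm, then the turn about the tool's z in degrees. A call has 1 to 20 rows; each row shifts and turns the commanded pose from where the row before left it, along the tool's axes as they then stand; what a row does not reach is not made up. A row lasts 1/12 s, in which the tool goes at most 41.7 mm and 7.16 degrees, less where a joint would pass 70% of its speed; a pose out of reach is approached as far as the arm can. A call with a gripper value outside its range is refused whole. "gripper" is the opening, from 0 (shut) to 1 (fully open), set as the call begins (left out, the last holds). The fingers move at their own pace and stop on an object; the grip force is fixed at half the most. Time passes only in rows, so rows that do not move let the fingers close. It gives the time, the measured TCP pose, the force and the opening at its end, in the units of the state.
- observe(): the state, without advancing time (a new reading comes with each control period).
- snapshot(name): name is "side" or "top" or "wrist"; returns a dict with "frame" (384x512x3 uint8, blue, green, red), "intrinsics" (3x3 intrinsics, pixels), "R" (3x3) and "t" (3): a world point X has camera coordinates R X + t. Camera axes: x right, y down, z forward; pixel columns grow to the right and rows downward; lengths in m; the calibration is good to about 2 mm. A picture is of the moment at which its call begins. There is no depth.
- job_done(): hands the job in, once; it reports no verdict.
The state is a dict: "time": time; "q": joint angles; "qvel": joint speeds; "tau": joint torques, N m; "ee_pos": TCP position; "tcp_rot": TCP orientation; "wrist_force": force on the tool from outside, world axes, zero at the start; "moment": the same for the moment, N m; "finger_gap": opening from 0.0 (shut) to 1.0 (fully open).
Only numpy, scipy, OpenCV 4.12 (cv2) and the standard library are available. Lean on these libraries where they do the work, as an engineer would, in place of code of your own. Each camera call takes 0.05 s, during which the arm holds its last target.

## Working session

There is one attempt and no reset: what is moved stays moved. The work goes in short steps, Python scripts to look and compute and a tool call to move; the robot and the scene stay as the last step left them, time stands still between calls to the robot, and variables do not carry over. Pictures are saved under pics/ and viewed, and the job is handed in when it is done.

Besides the shell and the picture viewer there is one more tool, called after ">>>" by a JSON object that holds its "api" and its "payload", one argument or row to a line. servo_tool: Moves the arm, as the interface text tells. Its arguments: {"type":"object","properties":{"rows":{"type":"array","items":{"type":"array","items":{"type":"array","items":{"type":"number"}}}},"gripper":{"type":"number"}},"required":["rows"]}

```bash
mkdir -p pics; python3 - <<'E'
from bench import *
import cv2,numpy as np
print(observe())
for n in("top","side"):
    s=snapshot(n); cv2.imwrite(f"pics/{n}0.png",s["frame"]); print(n,s["intrinsics"],s["R"],s["t"])
    np.savez(f"{n}.npz",**{k:s[k] for k in("intrinsics","R","t")})
E
```

```text
{'time': 0.0, 'q': array([ 1.14819824,  0.38383556,  0.04384934,  1.59959952, -0.01788437,
        1.16120325, -0.04992192]), 'qvel': array([ 1.60280617e-04, -3.65504894e-04,  3.94106756e-05, -9.89100983e-04,
        5.73343458e-04, -2.91299948e-04, -2.54293480e-04]), 'tau': array([-4.87088328e-04, -4.33453381e+01,  1.02445219e+00, -2.49513155e+01,
        1.05755869e-02,  1.13459214e-02, -6.05153389e-06]), 'ee_pos': array([ 0.20707842, -0.61505939,  0.2069753 ]), 'tcp_rot': array([-3.09769070e+00, -5.07610218e-01,  9.23910954e-04]), 'wrist_force': array([-0.55085242, -0.42034551, -0.08168027]), 'moment': array([ 0.03503319, -0.07336366, -0.01297022]), 'finger_gap': 0.9988260746187276}
top [[496.11887417   0.         247.07135397]
 [  0.         496.11887417 190.80230956]
 [  0.           0.           1.        ]] [[ 0.01060372 -0.99993809 -0.00337322]
 [-0.99762038 -0.01034919 -0.06816506]
 [ 0.06812593  0.004088   -0.99766835]] [-0.01175265  0.56453911  1.56166125]
side [[395.89057681   0.         259.23864709]
 [  0.         395.89057681 190.00449667]
 [  0.           0.           1.        ]] [[ 0.99026895 -0.13898386  0.00713435]
 [-0.06762369 -0.52536244 -0.84818709]
 [ 0.12163244  0.83945089 -0.52964871]] [-0.5587229   0.11182581  1.10354863]
```

View pics/top0.png

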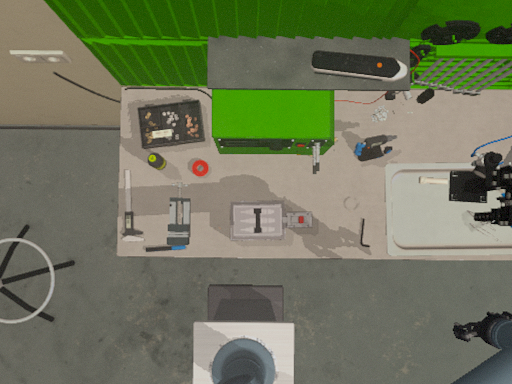

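View pics/side0.png

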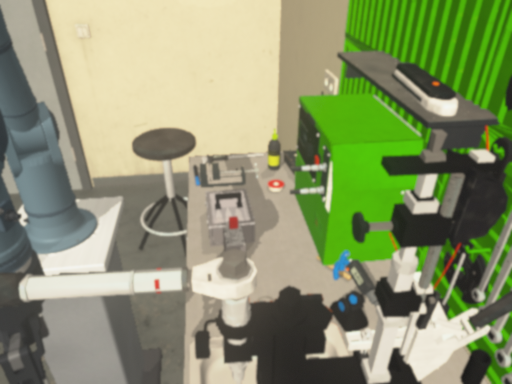

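The top view shows the box at about px (258,221), with the handle at (257,220) and the red knob at (301,219). I'll zoom in to measure these.

```bash
cat > h.py <<'E'
import numpy as np,cv2
def ray(n,u,v,z):
    c=np.load(f"{n}.npz");K,R,t=c["intrinsics"],c["R"],c["t"]
    o=-R.T@t; d=R.T@np.linalg.solve(K,[u,v,1]); return o+d*(z-o[2])/d[2]
def proj(n,X):
    c=np.load(f"{n}.npz");p=c["intrinsics"]@(c["R"]@np.array(X)+c["t"]);return p[:2]/p[2]
E
python3 - <<'E'
from h import *
im=cv2.imread("pics/top0.png")
cv2.imwrite("pics/topz.png",cv2.resize(im[190:250,220:320],None,fx=8,fy=8,interpolation=cv2.INTER_CUBIC))
hsv=cv2.cvtColor(im,cv2.COLOR_BGR2HSV)
m=((hsv[...,0]<8)|(hsv[...,0]>172))&(hsv[...,1]>130)&(hsv[...,2]>80)
ys,xs=np.nonzero(m[205:235,280:320]);u,v=xs.mean()+280,ys.mean()+205
print(len(xs),u,v,ray("top",u,v,.12))
im=cv2.imread("pics/side0.png")
cv2.imwrite("pics/sidez.png",cv2.resize(im[150:270,180:300],None,fx=5,fy=5,interpolation=cv2.INTER_CUBIC))
E
```

```text
27 300.55555555555554 219.11111111111111 [ 0.4751217  -0.16599471  0.12      ]
```

View pics/topz.png

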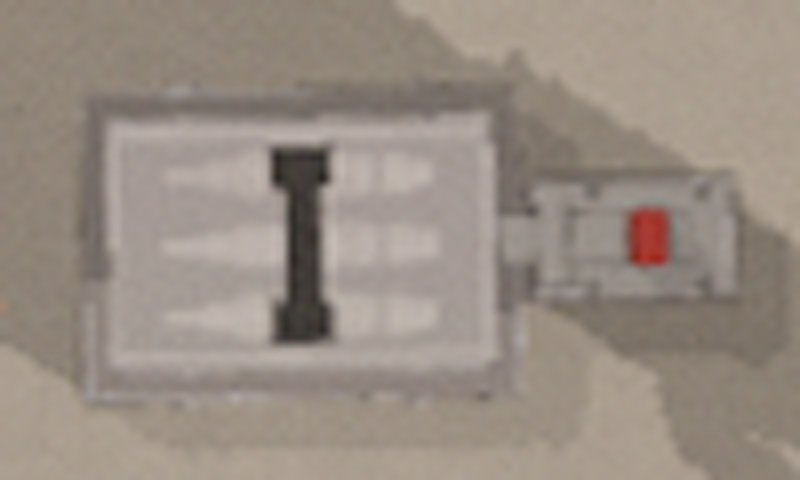

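View pics/sidez.png

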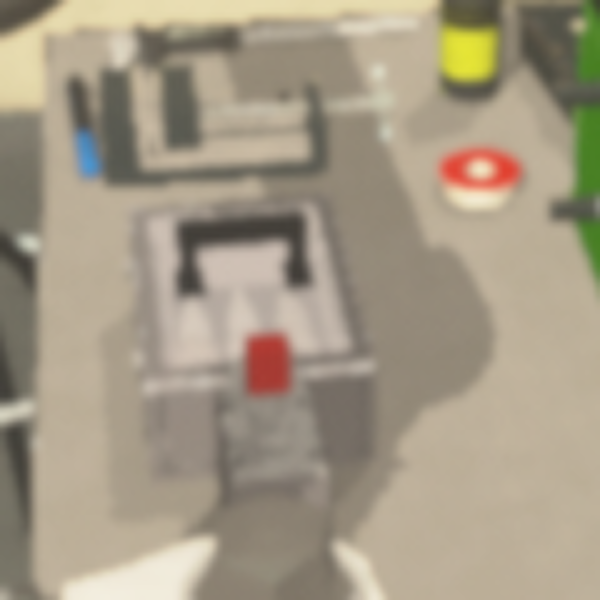

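```bash
python3 - <<'E'
from h import *
f=lambda x,y:(220+(x+.5)/8-.5,190+(y+.5)/8-.5)
for n,p,z in [("handle",(302,245),.107),("hfar",(301,150),.1),("hnear",(302,340),.1),("knob",(650,237),.12),("ledge end up",(738,178),.065),("ledge end low",(735,298),.065),
 ("lid UL",(88,97),.066),("lid UR",(512,97),.066),("lid LR",(518,397),.066),("lid LL",(92,400),.066)]:
    print(n,ray("top",*f(*p),z).round(4))
E
```

```text
handle [ 0.4707 -0.0378  0.107 ]
hfar [ 0.5065 -0.0372  0.1   ]
hnear [ 0.4351 -0.0383  0.1   ]
knob [ 0.4749 -0.1668  0.12  ]
ledge end up [ 0.4986 -0.2063  0.065 ]
ledge end low [ 0.4525 -0.2053  0.065 ]
lid UL [0.5272 0.0446 0.066 ]
lid UR [ 0.5289 -0.119   0.066 ]
lid LR [ 0.4137 -0.122   0.066 ]
lid LL [0.4108 0.0416 0.066 ]
```

```bash
cat >> h.py <<'E'
from scipy.spatial.transform import Rotation as Ro
def plan(o,target,yaw):
    "shift in tool axes (mm) and turn (deg) to reach target with tool y along +-box y"
    R=Ro.from_rotvec(o["tcp_rot"]).as_matrix()
    d=R.T@(np.array(target)-o["ee_pos"])*1e3
    opt=[]
    for s in(1,-1):
        want=R.T@(s*np.array([-np.sin(yaw),np.cos(yaw),0]))
        opt.append(np.degrees(np.arctan2(-want[0],want[1])))
    return R.round(3),d.round(1),np.round(opt,2)
E
python3 - <<'E'
from h import *; from bench import *
print(plan(observe(),[.4735,-.164,.20],np.radians(1.1)))
E
```

```text
(array([[ 0.948,  0.319, -0.001],
       [ 0.319, -0.948,  0.002],
       [-0.   , -0.002, -1.   ]]), array([ 396.4, -342.5,    7.9]), array([-162.49,   17.51]))
```

>>> {"api": "servo_tool", "payload": {
  "rows": [
    [[10,-8,0,0],[20,-17,0,0],[26,-22,0,0],[26,-22,0,0],[26,-23,0,0],[26,-23,0,0],[26,-23,0,0],[26,-23,0,0],[26,-23,0,0],[26,-23,0,0],[26,-23,0,0],[26,-23,0,0],[26,-22,0,0],[26,-22,0,0],[22,-19,0,0],[16,-14,0,0],[10,-8,0,0],[6,-4.5,0,0],[0,0,0,0]]
  ]
}}

```text
time: 1.68
ee_pos: [0.474, -0.1623, 0.2083]
tcp_rot: [-3.098, -0.515, -0.0]
wrist_force: [-0.2, -0.5, 0.6]
finger_gap: 1.0
```

>>> {"api": "servo_tool", "payload": {
  "rows": [
    [[0,0,0,5.5],[0,0,0,6],[0,0,0,6],[0,0,0,0],[0,0,0,0]]
  ]
}}

```text
time: 2.1
ee_pos: [0.4726, -0.1661, 0.2082]
tcp_rot: [3.141, 0.031, -0.001]
wrist_force: [0.1, -0.2, -0.5]
finger_gap: 0.998
```

```bash
cat > w.py <<'E'
from h import *; from bench import *
import sys
o=observe();print(o["time"],o["ee_pos"],o["tcp_rot"],o["wrist_force"],o["finger_gap"],o["q"].round(2))
for n in sys.argv[2:]:
    s=snapshot(n);np.savez(f"{n}.npz",**{k:s[k] for k in("intrinsics","R","t")})
    cv2.imwrite(f"pics/{n}{sys.argv[1]}.png",s["frame"])
E
python3 w.py 1 wrist
```

```text
2.1 [ 0.47259828 -0.16614598  0.2082235 ] [ 3.14106152e+00  3.14234025e-02 -9.77377802e-04] [ 0.11835153 -0.16081378 -0.50574996] 0.9979329677570145 [ 0.55  0.12 -0.31  1.94  0.04  1.09 -1.33]
```

View pics/wrist1.png

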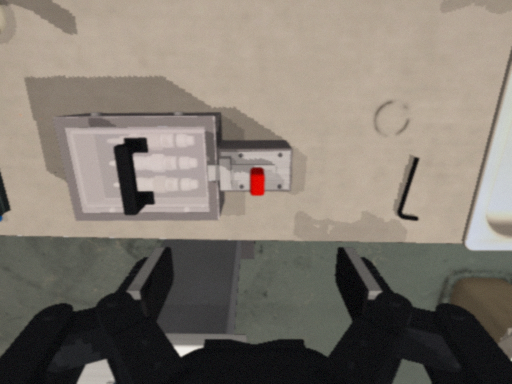

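The wrist view shows the knob at about px (257,181), roughly midway between the fingers. The handle bar is at about (127,177).

```bash
python3 - <<'E'
from h import *
im=cv2.imread("pics/wrist1.png")
cv2.imwrite("pics/w1z.png",cv2.resize(im[95:235,50:310],None,fx=3,fy=3,interpolation=cv2.INTER_CUBIC))
c=np.load("wrist.npz");print(c["R"].round(3),(-c["R"].T@c["t"]).round(3))
print(proj("wrist",[.473,-.163,.12]),proj("wrist",[.471,-.0375,.107]))
E
```

```text
[[ 0.019 -1.     0.002]
 [-0.947 -0.017  0.32 ]
 [-0.32  -0.008 -0.948]] [ 0.555 -0.164  0.374]
[250.16764053 188.26158655] [121.90980573 183.84291567]
```

View pics/w1z.png

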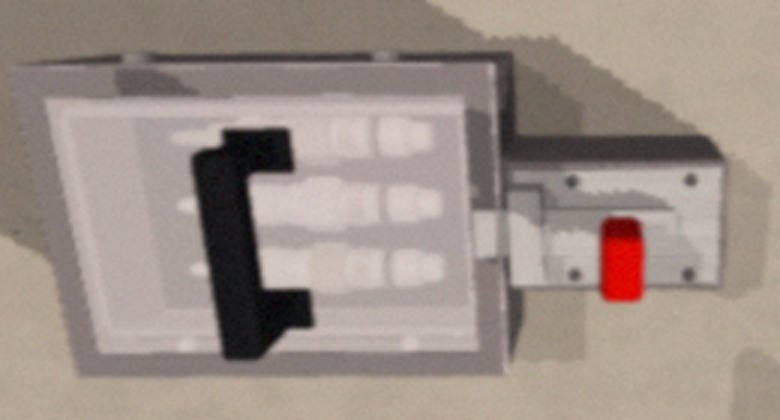

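```bash
python3 - <<'E'
from h import *
from scipy.optimize import least_squares
f=lambda x,y:np.array((50+(x+.5)/3-.5,95+(y+.5)/3-.5))
L=[((.025,-.169,.065),(723,158)),((-.025,-.169,.065),(720,287)),((.06,.085,.066),(15,65)),((-.06,.085,.066),(80,374)),((-.06,-.085,.066),(508,372)),((.06,-.085,.066),(497,65)),((0,-.125,.12),(622,268))]
def g(p,w=None):
    c,s=np.cos(p[2]),np.sin(p[2]);r=[]
    for X,q in L: r.append(proj("wrist",[p[0]+c*X[0]-s*X[1],p[1]+s*X[0]+c*X[1],X[2]])-f(*q))
    return np.array(r)
r=least_squares(lambda p:g(p).ravel(),[.472,-.037,.02],loss="soft_l1");print(r.x,np.degrees(r.x[2]));print(g(r.x).round(1))
x,y,a=r.x;print("knob",x+.125*np.sin(a),y-.125*np.cos(a))
for u in((210,155),(240,355),(223,253)):print(ray("wrist",*f(*u),.107))
E
```

```text
[ 0.47366661 -0.0414932   0.02515903] 1.4415063316386214
[[ 3.5 -0.1]
 [ 2.8  0.5]
 [-2.4 -0.9]
 [-0.4  1.3]
 [ 1.2  1.1]
 [-0.2 -1.9]
 [-3.1  0.4]]
knob 0.4768111548055893 -0.16645364005856184
[ 0.50778945 -0.04013655  0.107     ]
[ 0.44019811 -0.04136513  0.107     ]
[ 0.47597382 -0.04016437  0.107     ]
```

```bash
python3 - <<'E'
from h import *; from bench import *
print(plan(observe(),[.4755,-.167,.094],np.radians(1.4)))
E
```

```text
(array([[ 1.   ,  0.02 , -0.001],
       [ 0.02 , -1.   , -0.   ],
       [-0.001,  0.   , -1.   ]]), array([  2.8,   1.1, 114.2]), array([179.75,  -0.25]))
```

>>> {"api": "servo_tool", "payload": {
  "rows": [
    [[3,1,5,0],[0,0,12,0],[0,0,16,0],[0,0,16,0],[0,0,16,0],[0,0,16,0],[0,0,14,0],[0,0,10,0],[0,0,6,0],[0,0,3,0],[0,0,0,0],[0,0,0,0]]
  ]
}}

```text
time: 3.15
ee_pos: [0.4769, -0.1661, 0.0948]
tcp_rot: [3.141, 0.031, 0.001]
wrist_force: [-0.1, 0.1, -0.4]
finger_gap: 1.0
```

>>> {"api": "servo_tool", "payload": {
  "rows": [
    [[0,0,0,0],[0,0,0,0],[0,0,0,0],[0,0,0,0],[0,0,0,0],[0,0,0,0],[0,0,0,0],[0,0,0,0],[0,0,0,0],[0,0,0,0]]
  ],
  "gripper": 0
}}

```text
time: 3.98
ee_pos: [0.4766, -0.1664, 0.0949]
tcp_rot: [3.141, 0.03, 0.001]
wrist_force: [-1.9, -0.6, 5.1]
finger_gap: 0.125
```

```bash
python3 w.py 2 wrist
```

```text
3.9833 [ 0.47662787 -0.16642481  0.0948596 ] [3.14083354e+00 3.01129025e-02 5.40515777e-04] [-1.86336924 -0.62383842  5.08664734] 0.12469973230652774 [ 0.52  0.27 -0.3   2.03  0.11  0.86 -1.39]
```

View pics/wrist2.png

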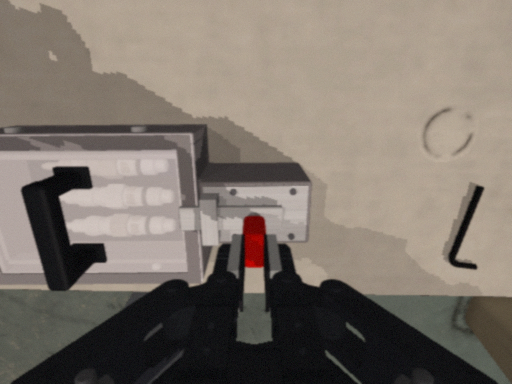

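The knob (red, px 255,240) is between the pads, and the gap corresponds roughly to its thickness. Next I draw the bolt back along tool +y.

>>> {"api": "servo_tool", "payload": {
  "rows": [
    [[0,2,0,0],[0,4,0,0],[0,5,0,0],[0,5,0,0],[0,5,0,0],[0,5,0,0],[0,4,0,0],[0,2,0,0],[0,1,0,0],[0,0,0,0],[0,0,0,0]]
  ]
}}

```text
time: 4.95
ee_pos: [0.4775, -0.1981, 0.0949]
tcp_rot: [-3.14, -0.031, -0.0]
wrist_force: [-1.4, 0.9, 5.8]
finger_gap: 0.121
```

>>> {"api": "servo_tool", "payload": {
  "rows": [
    [[0,1,0,0],[0,1,0,0],[0,1,0,0],[0,1,0,0],[0,0,0,0],[0,0,0,0]]
  ]
}}

```text
time: 5.45
ee_pos: [0.4775, -0.1996, 0.0948]
tcp_rot: [-3.137, -0.033, 0.001]
wrist_force: [-2.3, 5.3, 7.7]
finger_gap: 0.121
```

```bash
python3 w.py 3 wrist
```

```text
5.45 [ 0.47747387 -0.19959916  0.0948211 ] [-3.13747665e+00 -3.30604517e-02  1.15507943e-03] [-2.25709901  5.30798863  7.72565474] 0.12130726030700327 [ 0.57  0.29 -0.28  2.    0.1   0.87 -1.32]
```

View pics/wrist3.png

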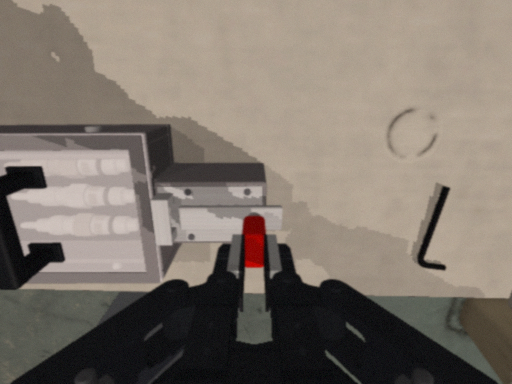

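The tongue is clear of the lid, and the force rising to 5 N shows the bolt is at its stop. I'll release the knob, rise and look at the handle.

>>> {"api": "servo_tool", "payload": {
  "rows": [
    [[0,-1,0,0],[0,-1,0,0],[0,0,0,0],[0,0,0,0],[0,0,0,0],[0,0,0,0],[0,0,0,0],[0,0,0,0]]
  ],
  "gripper": 1
}}

```text
time: 6.17
ee_pos: [0.4771, -0.2011, 0.0943]
tcp_rot: [3.141, 0.03, 0.0]
wrist_force: [-0.1, -0.3, -0.7]
finger_gap: 1.0
```

>>> {"api": "servo_tool", "payload": {
  "rows": [
    [[0,0,-8,0],[0,0,-15,0],[0,0,-20,0],[0,0,-20,0],[0,0,-17,0],[0,-15,-10,0],[0,-25,0,0],[0,-25,0,0],[0,-25,0,0],[0,-25,0,0],[0,-20,0,0],[0,-12,0,0],[0,-8,0,0],[0,-3,0,0],[0,0,0,0],[0,0,0,0]]
  ]
}}

```text
time: 7.5
ee_pos: [0.4739, -0.0437, 0.1844]
tcp_rot: [3.141, 0.029, -0.0]
wrist_force: [0.3, 0.4, 0.3]
finger_gap: 1.001
```

```bash
python3 w.py 4 wrist top; python3 - <<'E'
from h import *
im=cv2.imread("pics/wrist4.png");print(proj("wrist",[.473,-.0395,.107]))
E
```

```text
7.5 [ 0.47393851 -0.04366793  0.18435564] [ 3.14103883e+00  2.91609950e-02 -2.40747866e-04] [0.26160838 0.37201974 0.29587696] 1.0010518599103357 [ 0.41  0.1  -0.42  2.01  0.05  1.04 -1.59]
[248.88359538 193.43510407]
```

View pics/wrist4.png

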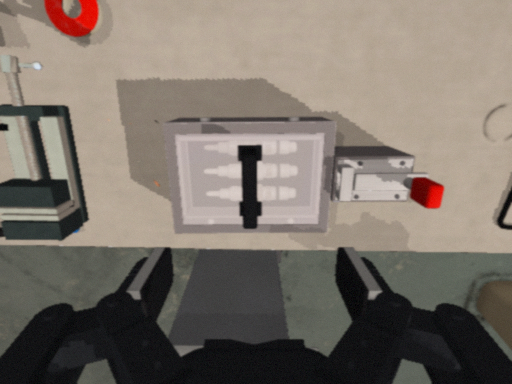

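The bolt stays drawn, with the knob at px (427,192). The handle bar is centred at column 249.5, and its top face runs from about row 158 to row 227.

```bash
python3 - <<'E'
from h import *; from bench import *
im=cv2.imread("pics/wrist4.png")
cv2.imwrite("pics/w4z.png",cv2.resize(im[130:240,200:300],None,fx=6,fy=6,interpolation=cv2.INTER_CUBIC))
for v in(158,192,227):print(ray("wrist",249.5,v,.107))
print(plan(observe(),[.474,-.040,.083],np.radians(1.2)))
E
```

```text
[ 0.50541233 -0.03964201  0.107     ]
[ 0.47437453 -0.04003788  0.107     ]
[ 0.4397031  -0.04048009  0.107     ]
(array([[ 1.   ,  0.017, -0.   ],
       [ 0.017, -1.   , -0.   ],
       [-0.   ,  0.   , -1.   ]]), array([ 1.000e-01, -4.200e+00,  1.013e+02]), array([179.79,  -0.21]))
```

View pics/w4z.png

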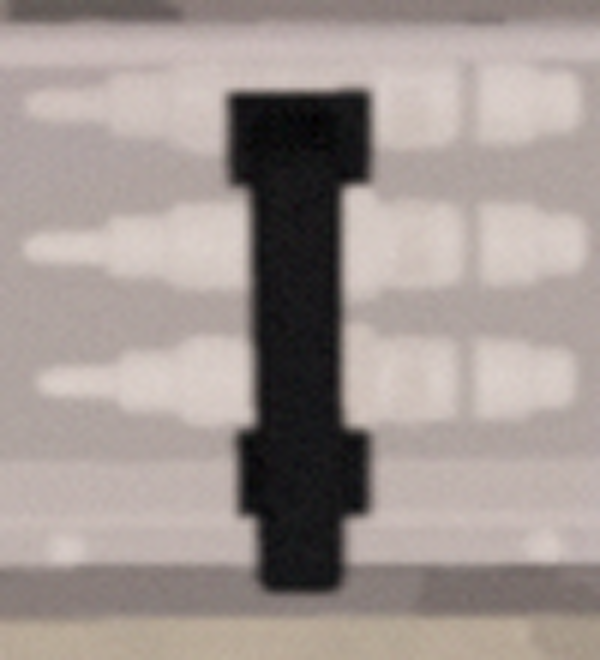

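>>> {"api": "servo_tool", "payload": {
  "rows": [
    [[0.5,-4,5,0],[0,0,12,0],[0,0,15,0],[0,0,15,0],[0,0,15,0],[0,0,14,0],[0,0,12,0],[0,0,8,0],[0,0,4,0],[0,0,1,0],[0,0,0,0],[0,0,0,0]]
  ]
}}

```text
time: 8.6
ee_pos: [0.4752, -0.039, 0.084]
tcp_rot: [3.141, 0.03, 0.002]
wrist_force: [0.2, 0.4, 0.1]
finger_gap: 0.998
```

>>> {"api": "servo_tool", "payload": {
  "rows": [
    [[0,0,0,0],[0,0,0,0],[0,0,0,0],[0,0,0,0],[0,0,0,0],[0,0,0,0],[0,0,0,0],[0,0,0,0],[0,0,0,0],[0,0,0,0]]
  ],
  "gripper": 0
}}

```text
time: 9.43
ee_pos: [0.4746, -0.0391, 0.0837]
tcp_rot: [3.141, 0.03, 0.0]
wrist_force: [-0.5, -0.6, 4.2]
finger_gap: 0.096
```

```bash
python3 w.py 5 wrist
```

```text
9.4333 [ 0.47455847 -0.0390951   0.08366299] [3.14123163e+00 3.03632642e-02 5.43388712e-05] [-0.52602322 -0.64415993  4.2406353 ] 0.0958134010692921 [ 0.37  0.25 -0.41  2.09  0.14  0.82 -1.67]
```

View pics/wrist5.png

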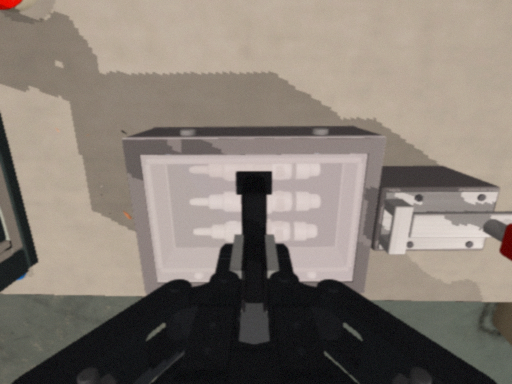

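The handle bar is pinched between the pads (gap 0.096). I'll lift slowly.

>>> {"api": "servo_tool", "payload": {
  "rows": [
    [[0,0,-1,0],[0,0,-1,0],[0,0,-1,0],[0,0,-1,0],[0,0,0,0],[0,0,0,0]]
  ]
}}

```text
time: 9.98
ee_pos: [0.4743, -0.0392, 0.0872]
tcp_rot: [3.141, 0.03, -0.0]
wrist_force: [0.6, -0.6, -0.1]
finger_gap: 0.002
```

>>> {"api": "servo_tool", "payload": {
  "rows": [
    [[0,0,-1,0],[0,0,-1,0],[0,0,-1,0],[0,0,-1,0],[0,0,0,0],[0,0,0,0]]
  ]
}}

```text
time: 10.48
ee_pos: [0.4746, -0.039, 0.0915]
tcp_rot: [3.141, 0.03, 0.0]
wrist_force: [0.0, 0.1, 0.2]
finger_gap: -0.003
```

The gap has gone to 0, so the grip slipped off. I'll look before doing anything else.

```bash
python3 w.py 6 wrist side
```

```text
10.4833 [ 0.47459338 -0.03901166  0.09150601] [3.14141028e+00 3.04720256e-02 4.44529725e-04] [0.01871236 0.0640402  0.16497935] -0.0026796643948884956 [ 0.38  0.24 -0.41  2.09  0.13  0.84 -1.67]
```

View pics/wrist6.png

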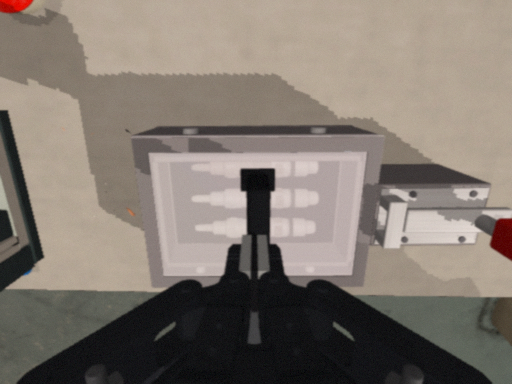

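```bash
python3 - <<'E'
import cv2
im=cv2.imread("pics/side6.png")
cv2.imwrite("pics/side6z.png",cv2.resize(im[130:250,170:290],None,fx=5,fy=5,interpolation=cv2.INTER_CUBIC))
E
```

```text
(no output)
```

View pics/side6z.png

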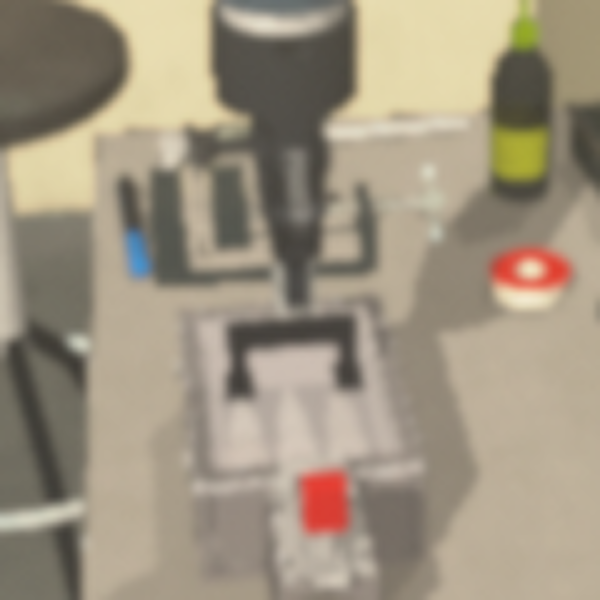

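```bash
python3 - <<'E'
from h import *
for z in(.085,.0915,.1,.107,.115,.12):print(z,proj("side",[.4746,-.039,z]),proj("wrist",[.4746,-.039,z]))
f=lambda x,y:(170+(x+.5)/5-.5,130+(y+.5)/5-.5)
for n,p in [("tip",(297,305)),("barTopL",(230,325)),("barTopR",(353,320)),("knob top",(325,473)),("knob bottom",(325,530))]:print(n,f(*p))
print(proj("side",[.439,-.041,.107]),proj("side",[.51,-.039,.107]),proj("side",[.4775,-.2,.12]),proj("side",[.4775,-.207,.105]))
E
```

```text
0.085 [229.01679656 200.28062949] [253.59629405 226.93312093]
0.0915 [228.93746262 198.29256886] [253.60198098 231.3478542 ]
0.1 [228.83295193 195.673594  ] [253.61002173 237.58984414]
0.107 [228.7462251  193.50027193] [253.61722114 243.1787132 ]
0.115 [228.64637115 190.99799215] [253.62617637 250.13060686]
0.12 [228.58355893 189.42395601] [253.63221519 254.81851393]
tip (229.0, 190.6)
barTopL (215.6, 194.6)
barTopR (240.2, 193.6)
knob top (234.6, 224.2)
knob bottom (234.6, 235.6)
[215.58332986 194.80443245] [241.76409581 192.60564949] [234.88690418 225.25557467] [235.30864129 232.14195826]
```

The side view shows the shut fingertips at about z 0.115, above the bar top, while the reported TCP reads 0.0915. The tip is therefore about 20 mm higher than reported, and the first grip only caught the top of the bar. The lid is still seated, so I'll regrip deeper and watch the force.

>>> {"api": "servo_tool", "payload": {
  "rows": [
    [[0,0,-5,0],[0,0,-5,0],[0,0,0,0],[0,0,0,0],[0,0,0,0],[0,0,0,0],[0,0,0,0],[0,0,0,0]]
  ],
  "gripper": 1
}}

```text
time: 11.25
ee_pos: [0.4743, -0.039, 0.1012]
tcp_rot: [-3.141, -0.031, 0.001]
wrist_force: [-0.5, 0.2, -0.1]
finger_gap: 0.998
```

>>> {"api": "servo_tool", "payload": {
  "rows": [
    [[0,0,4,0],[0,0,6,0],[0,0,6,0],[0,0,5,0],[0,0,4,0],[0,0,3,0],[0,0,3,0],[0,0,2,0],[0,0,1,0],[0,0,0,0],[0,0,0,0]]
  ]
}}

```text
time: 12.17
ee_pos: [0.4746, -0.0389, 0.0675]
tcp_rot: [3.141, 0.031, 0.0]
wrist_force: [0.7, -0.5, 0.4]
finger_gap: 1.0
```

```bash
python3 w.py 7 side wrist;python3 - <<'E'
import cv2
im=cv2.imread("pics/side7.png")
cv2.imwrite("pics/side7z.png",cv2.resize(im[130:250,170:290],None,fx=5,fy=5,interpolation=cv2.INTER_CUBIC))
E
```

```text
12.1667 [ 0.47463233 -0.03894985  0.06749759] [3.14142785e+00 3.06749499e-02 4.57424604e-04] [ 0.65894505 -0.4762875   0.41823486] 0.9995794500642747 [ 0.36  0.28 -0.41  2.1   0.15  0.79 -1.69]
```

View pics/side7z.png

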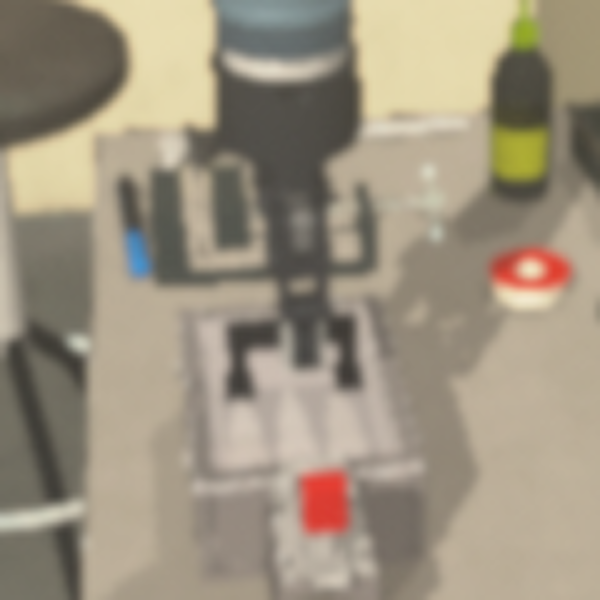

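```bash
python3 - <<'E'
from h import *
for y in (-.082,-.09):
  for z in(.08,.09,.1,.11):print(y,z,proj("side",[.4746,y,z]))
E
```

```text
-0.082 0.08 [230.29383352 210.72381818]
-0.082 0.09 [230.17413123 207.61485942]
-0.082 0.1 [230.05320909 204.47421822]
-0.082 0.11 [229.93104836 201.3014078 ]
-0.09 0.08 [230.52941749 212.45193062]
-0.09 0.09 [230.41014281 209.33167611]
-0.09 0.1 [230.28964475 206.17941729]
-0.09 0.11 [230.16790437 202.99465921]
```

>>> {"api": "servo_tool", "payload": {
  "rows": [
    [[0,0,0,0],[0,0,0,0],[0,0,0,0],[0,0,0,0],[0,0,0,0],[0,0,0,0],[0,0,0,0],[0,0,0,0],[0,0,0,0],[0,0,0,0]]
  ],
  "gripper": 0
}}

```text
time: 13.1
ee_pos: [0.4747, -0.0393, 0.0677]
tcp_rot: [3.141, 0.03, 0.001]
wrist_force: [-1.3, -1.5, 4.8]
finger_gap: 0.143
```

```bash
python3 w.py 8 side wrist;python3 - <<'E'
import cv2
im=cv2.imread("pics/side8.png")
cv2.imwrite("pics/side8z.png",cv2.resize(im[130:250,170:290],None,fx=5,fy=5,interpolation=cv2.INTER_CUBIC))
E
```

```text
13.1 [ 0.47471915 -0.03933099  0.06768293] [3.14102591e+00 3.01032752e-02 5.53342033e-04] [-1.27507266 -1.46727212  4.80287007] 0.14281722100205138 [ 0.36  0.28 -0.41  2.1   0.15  0.79 -1.69]
```

View pics/side8z.png

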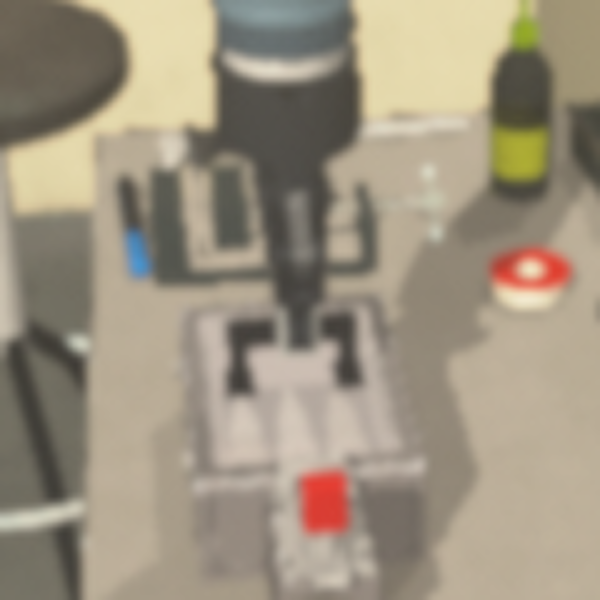

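View pics/wrist8.png

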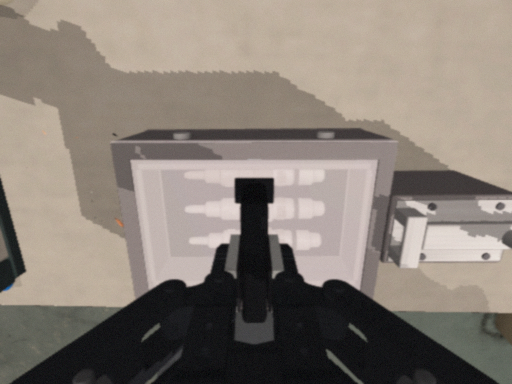

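The tips are now only just level with the bar's underside (about 0.093). I'll go 8 mm deeper so the pads are centred on the bar.

>>> {"api": "servo_tool", "payload": {
  "rows": [
    [[0,0,0,0],[0,0,0,0],[0,0,0,0],[0,0,0,0],[0,0,2,0],[0,0,3,0],[0,0,2,0],[0,0,1,0],[0,0,0,0],[0,0,0,0]]
  ],
  "gripper": 0.6
}}

```text
time: 14.03
ee_pos: [0.4744, -0.0389, 0.0592]
tcp_rot: [-3.141, -0.031, 0.0]
wrist_force: [-0.6, -0.3, 0.4]
finger_gap: 0.6
```

>>> {"api": "servo_tool", "payload": {
  "rows": [
    [[0,0,0,0],[0,0,0,0],[0,0,0,0],[0,0,0,0],[0,0,0,0],[0,0,0,0],[0,0,0,0],[0,0,0,0],[0,0,0,0],[0,0,0,0]]
  ],
  "gripper": 0
}}

```text
time: 14.87
ee_pos: [0.4748, -0.0391, 0.0597]
tcp_rot: [3.141, 0.03, 0.001]
wrist_force: [-1.5, -0.9, 4.2]
finger_gap: 0.151
```

>>> {"api": "servo_tool", "payload": {
  "rows": [
    [[0,0,-1,0],[0,0,-1,0],[0,0,-1,0],[0,0,0,0],[0,0,0,0]]
  ]
}}

```text
time: 15.28
ee_pos: [0.473, -0.0388, 0.0609]
tcp_rot: [-3.141, -0.031, 0.004]
wrist_force: [1.7, 0.1, -13.2]
finger_gap: 0.151
```

The grip holds and the seal is loading (-13 N). I'll keep lifting slowly.

>>> {"api": "servo_tool", "payload": {
  "rows": [
    [[0,0,-1,0],[0,0,-1,0],[0,0,0,0],[0,0,0,0]]
  ]
}}

```text
time: 15.62
ee_pos: [0.4712, -0.039, 0.0625]
tcp_rot: [-3.141, -0.03, 0.009]
wrist_force: [-0.7, -0.0, -21.9]
finger_gap: 0.153
```

>>> {"api": "servo_tool", "payload": {
  "rows": [
    [[0,0,-1,0],[0,0,-1,0],[0,0,0,0],[0,0,0,0]]
  ]
}}

```text
time: 15.95
ee_pos: [0.4755, -0.039, 0.0691]
tcp_rot: [3.14, 0.031, 0.001]
wrist_force: [-6.7, 0.2, 3.0]
finger_gap: 0.147
```

The seal has let go, and the lid is at about +9 mm. I'll continue smoothly to +25 mm.

>>> {"api": "servo_tool", "payload": {
  "rows": [
    [[0,0,-1,0],[0,0,-1,0],[0,0,-2,0],[0,0,-2,0],[0,0,-2,0],[0,0,-2,0],[0,0,-2,0],[0,0,-2,0],[0,0,-2,0],[0,0,-1,0],[0,0,-1,0],[0,0,0,0],[0,0,0,0],[0,0,0,0],[0,0,0,0]]
  ]
}}

```text
time: 17.2
ee_pos: [0.4743, -0.039, 0.0842]
tcp_rot: [-3.141, -0.03, 0.0]
wrist_force: [0.2, 0.6, -3.4]
finger_gap: 0.153
```

```bash
python3 w.py 9 side wrist top;python3 - <<'E'
import cv2
im=cv2.imread("pics/side9.png")
cv2.imwrite("pics/side9z.png",cv2.resize(im[130:250,170:290],None,fx=5,fy=5,interpolation=cv2.INTER_CUBIC))
E
```

```text
17.2 [ 0.47433725 -0.03899238  0.08422511] [-3.14137742e+00 -3.04941283e-02  4.82632763e-04] [ 0.24481284  0.62558702 -3.39634875] 0.15309706381721472 [ 0.37  0.25 -0.41  2.09  0.13  0.82 -1.67]
```

View pics/side9z.png

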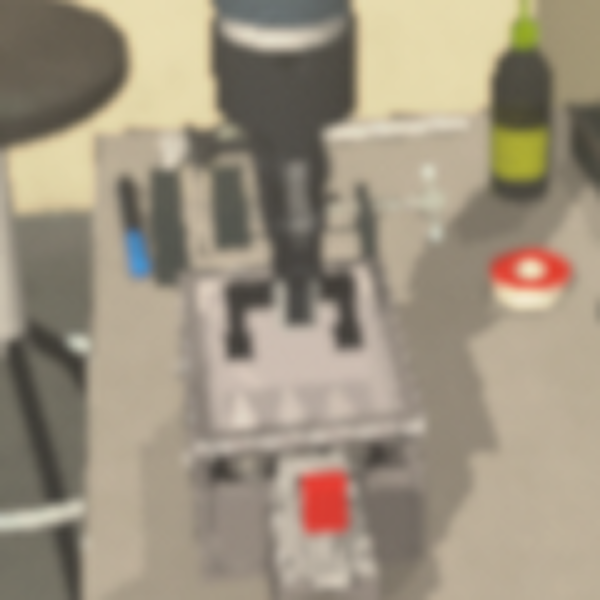

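View pics/wrist9.png

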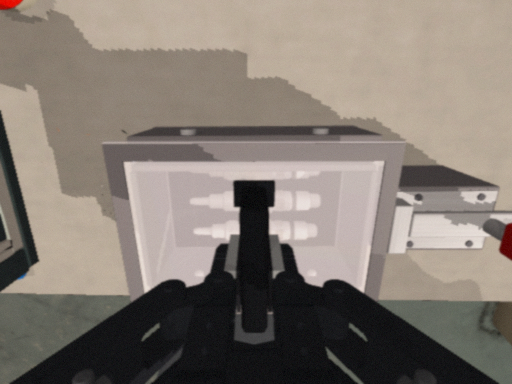

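The side view shows the lid raised, with its front edge up about 24 mm. It looks level, there is a dark gap all round, and the bolt is still drawn. The wrist force of -3.4 N is the lid's weight alone. I'll let it settle, then hand in.

>>> {"api": "servo_tool", "payload": {
  "rows": [
    [[0,0,0,0],[0,0,0,0],[0,0,0,0],[0,0,0,0],[0,0,0,0],[0,0,0,0]]
  ]
}}

```text
time: 17.85
ee_pos: [0.4745, -0.039, 0.0844]
tcp_rot: [-3.141, -0.03, -0.0]
wrist_force: [-1.1, -0.2, -2.9]
finger_gap: 0.15
```

```bash
python3 -c "
from bench import *
o=observe();print(o['ee_pos'],o['wrist_force'],o['finger_gap'],abs(o['qvel']).max());print(job_done())"
```

```text
[ 0.47447425 -0.03900017  0.08438659] [-1.07464627 -0.21819739 -2.87187785] 0.15014602324765766 0.001829331435265195
the job is handed in; nothing more can be done
None
```

I drew the bolt back to its stop, then lifted the lid by its handle until the seal let go. I handed the job in at about 18 s, still holding the lid. No verdict was reported.

- **Bolt:** the gripper moved about 33 mm, and the force on it rose as the bolt met its stop. The last picture still shows the bolt drawn.
- **Seal:** it let go after a peak pull of about 22 N. The first reading after it let go put the lid about 9 mm above the rim, well short of flying up.
- **Final hold:** the gripper rose 24.7 mm from the seated grip. The side picture separately gives about 24 mm. The lid looked level, square and clear of the box, and the arm was still. The wrist force of about -3 N matches the lid's weight alone.
- **Other things on the bench:** nothing I did went near them. I did not measure their positions at the end.

**Failed or disagreed:**
- **First grip:** it slipped off the top of the handle with the lid still seated.
- **Fingertip height:** the side picture put the shut fingertips about 20 mm higher than the reported tool position. I regripped about 24 mm lower to allow for this, and that grip held.
- **Knob position:** the pictures gave positions that differed by 2–3 mm, which was small enough not to matter.

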